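Find the loose clamp lever, nip it home and flag it

TASK

One of the three black clamp levers on the jig has worked loose, and they all look alike. Find it by pushing the levers gently clockwise (seen from above) with the closed fingertips - no gripping, and never lean on anything with more than about 20 N; a tight lever will not budge. Push the loose lever clockwise until it is fully home against its stop, then push that same clamp's status slide all the way to the left so that it shows red, leaving the other two slides on green and everything else on the bench where it is.

Things in the scene. Friction and masses are not known exactly. Their poses are not given: they have to be found in the camera images.
- jig: Fixed aluminium plate 190 (x) x 350 (y) x 10 mm; origin: centre of its underside; at yaw 0 x points away from the robot, y left. Three alike clamps in a row along y, 120 mm apart: stations 1 (left, +y), 2, 3. Each is a grey block 126 x 80 mm, top 30 mm over the bench, with a yoke plate (top 38 mm), a black lever and, behind it, a status slide. One station, not told, is loose; it cannot be seen.
- pivot_1 (a point): On the stud axis of the lever at station 1, at mid-height of its arm (62 mm over the bench). The arm is a bar 12 mm wide, 54 to 70 mm over the bench, with a round end, reaching 79 mm from the stud; hub radius 15 mm, top 74 mm. It points along the jig's -x within 0.25 rad; free air beside it, 16 mm under it. Push 50 to 65 mm from the stud.
- pivot_2 (a point): On the stud axis of the lever at station 2, at mid-height of its arm (62 mm over the bench). The arm is a bar 12 mm wide, 54 to 70 mm over the bench, with a round end, reaching 79 mm from the stud; hub radius 15 mm, top 74 mm. It points along the jig's -x within 0.25 rad; free air beside it, 16 mm under it. Push 50 to 65 mm from the stud.
- pivot_3 (a point): On the stud axis of the lever at station 3, at mid-height of its arm (62 mm over the bench). The arm is a bar 12 mm wide, 54 to 70 mm over the bench, with a round end, reaching 79 mm from the stud; hub radius 15 mm, top 74 mm. It points along the jig's -x within 0.25 rad; free air beside it, 16 mm under it. Push 50 to 65 mm from the stud.
- slot_1 (a point): Mid-travel of the status slide at station 1, 48 mm over the bench, 62 mm beyond the stud along the jig's +x. Its upright black tab, 16 (x) x 12 (y) mm, stands 38 to 58 mm over the bench; its centre starts 15 to 18 mm to the jig's -y side of this point and travels along y to 18 mm on the +y side. Push the tab with closed fingertips 45 mm over the bench.
- slot_2 (a point): Mid-travel of the status slide at station 2, 48 mm over the bench, 62 mm beyond the stud along the jig's +x. Its upright black tab, 16 (x) x 12 (y) mm, stands 38 to 58 mm over the bench; its centre starts 15 to 18 mm to the jig's -y side of this point and travels along y to 18 mm on the +y side. Push the tab with closed fingertips 45 mm over the bench.
- slot_3 (a point): Mid-travel of the status slide at station 3, 48 mm over the bench, 62 mm beyond the stud along the jig's +x. Its upright black tab, 16 (x) x 12 (y) mm, stands 38 to 58 mm over the bench; its centre starts 15 to 18 mm to the jig's -y side of this point and travels along y to 18 mm on the +y side. Push the tab with closed fingertips 45 mm over the bench.
- lever_a (a joint): Clamp lever a, rad: 0 = along the jig's -x (to the robot), growing CLOCKWISE from above (end to the jig's +y). Starts within 0.25 of 0, at a station not told. Tight: does not turn under any permitted push, its arm only springs a little (about 2.5 N per mm near its end). Loose: drags with 0.12 N m turns clockwise to a hard stop at 0.95 (fully home), stays where left.
- lever_b (a joint): Clamp lever b, rad: 0 = along the jig's -x (to the robot), growing CLOCKWISE from above (end to the jig's +y). Starts within 0.25 of 0, at a station not told. Tight: does not turn under any permitted push, its arm only springs a little (about 2.5 N per mm near its end). Loose: drags with 0.12 N m turns clockwise to a hard stop at 0.95 (fully home), stays where left.
- lever_c (a joint): Clamp lever c, rad: 0 = along the jig's -x (to the robot), growing CLOCKWISE from above (end to the jig's +y). Starts within 0.25 of 0, at a station not told. Tight: does not turn under any permitted push, its arm only springs a little (about 2.5 N per mm near its end). Loose: drags with 0.12 N m turns clockwise to a hard stop at 0.95 (fully home), stays where left.
- slide_a (a joint): Position, in m, of the status slide of the clamp with lever a: 0 to 0.003 = at the jig's -y end, green field showing; 0.036 = hard stop at the jig's +y end, red field showing. Friction about 1.5 N; stays where it is left.
- slide_b (a joint): Position, in m, of the status slide of the clamp with lever b: 0 to 0.003 = at the jig's -y end, green field showing; 0.036 = hard stop at the jig's +y end, red field showing. Friction about 1.5 N; stays where it is left.
- slide_c (a joint): Position, in m, of the status slide of the clamp with lever c: 0 to 0.003 = at the jig's -y end, green field showing; 0.036 = hard stop at the jig's +y end, red field showing. Friction about 1.5 N; stays where it is left.
- solenoid: Dark solenoid body standing on its disc, 70 x 70 x 103 mm, origin at the centre of its underside; leave alone.
- coil_x: Orange wound coil with white flanges, 41 x 44 x 53 mm, origin at the centre of its underside; leave alone.
- coil_y: Orange wound coil with white flanges, 49 x 41 x 53 mm, origin at the centre of its underside; leave alone.
- tape: Roll of yellow tape lying flat, 64 x 64 x 18 mm, origin at the centre of its underside; leave alone.
- pliers: Blue-handled pliers, 178 x 55 x 14 mm, origin at the centre of the underside; leave alone.
- driver: Blue screwdriver, 139 x 25 x 25 mm, lying to the left of the jig, origin at the centre of the underside; leave alone.

How it is judged (in metres and radians):
On the way, in this order (a step that is already met when the one before it is completed fails the run):
1. the loose lever has been turned clockwise fully home against its stop (value of joint lever_b above 0.88 rad), for 0.2 s.
2. the status slide of that clamp has been pushed all the way over to red (value of joint slide_b above 0.031 m), for 0.2 s.
At the end, for the whole second after the job is handed in: The loose lever is home (within 0.07 rad of its stop), the slide of its clamp is within 5 mm of its red stop, the other two slides are within 10 mm of their green ends, and the two tight levers stand where they were (not beyond 0.45 rad) (value of joint lever_b above 0.88 rad and value of joint slide_b above 0.031 m and value of joint each of slide_a, slide_c below 0.01 m and value of joint each of lever_a, lever_c below 0.45 rad); the robot touches nothing.
It fails at once if the robot presses on anything with more than 22 N (contact force between any of the fingers, the arm and anything else above 22 N).
It fails at once if a bystander is moved by more than 20 mm (distance of any of solenoid, coil_x, coil_y, tape, pliers, driver from where it was at the start of the episode above 0.02 m).
It fails at once if the slide of a tight clamp is pushed over to red (value of joint any of slide_a, slide_c above 0.02 m).
It also fails if it takes over 64 s, if anything falls off the work surface, if the arm or the gripper's body presses on something with over 40 N, if the wrist force passes 120 N, or if a joint passes its speed limit or range.

ROBOT

A 7-joint arm with a two-finger parallel gripper is mounted at the origin on a cart in front of the work surface, level with it; the furniture and walls round the work are solid. World frame = base frame: x ahead of the robot, y to its left, z up, the work surface at z = 0. Lengths are in mm, angles in rad, forces in N, time in s.
With the tool pointing down it reaches from about 400 to 875 mm from the base axis. Payload 4.4 kg.
Tool frame: the origin (TCP) lies between the finger pads; the fingertips stand ctrl.tip_reach ahead of it and the grasp point (between the pads) lies 8 mm behind it (ctrl.tip_reach is the distance from the TCP to the fingertips, in mm); z points along the fingers, y is the direction in which the jaws open and shut (so a half turn about z gives the same grasp; the last joint's range is limited). The gripper opens to 85 mm and grips with 20 to 120 N. Pads are 22 mm wide; open, the fingers measure 114 mm over their backs; the gripper's body (76 mm by 85 mm) begins 54 mm behind the grasp point. The pads swing forward as they close: fully open they stand 13 mm farther back than shut.
Start: joints at [1.176, 0.628, 0.038, 1.517, -0.027, 0.996, -0.02], TCP at [209.917, -615.185, 242.313] pointing down, gripper open.
Joint ranges: [-3.06, 3.06], [-0.37, 2.12], [-1.25, 1.32], [0.18, 2.47], [-1.1, 4.24], [0.23, 1.98], [-2.94, 2.94]. Speed limits (rad/s): [2.57, 2.57, 3.14, 3.14, 3.14, 3.14, 3.14].

INTERFACE

Orientations are given as [roll, pitch, yaw] about the fixed x, y, z axes, in that order (R = Rz(yaw) Ry(pitch) Rx(roll)).
In Python, from cell import status, viewer, order, ctrl gives the robot as it stands.
- The arm moves only by the tool play_rows, never from a script. Its argument "series" is a list of rows, each a list of 5 numbers: the shift along the tool's x, y, z in cm, then the turn about the tool's z in degrees, then the closure, from 0 (fully open) to 1 (shut). In form: [[x, y, z, yaw, gripper], ...]. A call has 1 to 8 rows; each row is the pose to reach, as a shift and turn from the pose commanded when the call began, along the tool's axes at that moment; what a row does not reach only later rows make up. A row lasts 1/10 s, in which the tool goes at most 50 mm and 8.59 degrees, less where a joint would pass 70% of its speed; a pose out of reach is approached as far as the arm can. A call with a gripper value outside its range is refused whole. The fingers move at their own pace and stop on an object; the grip force is fixed at half the most. Time passes only in rows, so rows that repeat a pose let the fingers close. It gives the time, the measured TCP pose, the force and the opening at its end, in the units of the state.
- status.read_state(): the state, without advancing time (a new reading comes with each control period).
- viewer.get_image(name): name is "scene" or "side" or "wrist"; returns a dict with "img" (420x560x3 uint8, red, green, blue), "vfov" (degrees; the focal length in pixels is half the picture's height over the tangent of half this angle, whatever the lens; pixels are square), "cx", "cy" (the principal point, pixels), "rvec" (rotation vector, rad) and "tvec" (3), from world to camera coordinates, as OpenCV has them; the wrist camera has in their place "tool_from_camera" (4x4, takes a point from camera to tool coordinates, whose origin is the TCP and whose axes are the flange's). Camera axes: x right, y down, z forward; pixel columns grow to the right and rows downward; lengths in mm; the calibration is good to about 2 mm. A picture is of the moment at which its call begins: read the wrist's pose just before it. There is no depth.
- order.finish_job(): hands the job in, once; it reports no verdict.
The state is a dict: "clock": time; "qpos": joint angles; "qd": joint speeds; "tau": joint torques, N m; "eef_pos": TCP position; "tool_rot": TCP orientation; "force": force on the tool from outside, world axes, zero at the start; "torque": the same for the moment, N m; "width": finger opening in mm.
Only numpy, scipy, OpenCV 4.12 (cv2) and the standard library are available. Lean on these libraries where they do the work, as an engineer would, in place of code of your own. Each camera call takes 0.05 s, during which the arm holds its last target. There are 200 camera calls.

## Working session

There is one attempt and no reset: what is moved stays moved. The work goes in short steps, Python scripts to look and compute and a tool call to move; the robot and the scene stay as the last step left them, time stands still between calls to the robot, and variables do not carry over. Pictures are saved under pics/ and viewed, about 8 in all and at most 12, crops included, and the job is handed in when it is done.

Besides the shell and the picture viewer there is one more tool, called after "Emit:" as name(argument=value, ...), one argument or row to a line, values as JSON. play_rows: Moves the arm, as the interface text tells. Its arguments: {"type":"object","properties":{"series":{"type":"array","items":{"type":"array","items":{"type":"number"}}}},"required":["series"]}

```bash
mkdir -p pics; cat > h.py <<'E'
import numpy as np, cv2
from cell import status, viewer, order, ctrl
def cam(d):
    h=d["img"].shape[0]; f=h/2/np.tan(np.radians(d["vfov"])/2)
    K=np.array([[f,0,d["cx"]],[0,f,d["cy"]],[0,0,1]]); R=cv2.Rodrigues(np.array(d["rvec"],float))[0]
    return K,R,np.array(d["tvec"],float).ravel()
def ray(d,uv,z):
    K,R,t=cam(d); c=-R.T@t; v=R.T@np.linalg.solve(K,[uv[0],uv[1],1]); return c+v*(z-c[2])/v[2]
def proj(d,p):
    K,R,t=cam(d); q=K@(R@np.array(p,float)+t); return q[:2]/q[2]
E
python3 - <<'E'
from h import *
import pickle
print(status.read_state(), ctrl.tip_reach)
for n in("scene","side"):
    d=viewer.get_image(n); pickle.dump(d,open(n+".pkl","wb")); K,R,t=cam(d); print(n,-R.T@t,K[0,0],R[2])
    cv2.imwrite(f"pics/{n}0.png",cv2.resize(d["img"][:,:,::-1],(800,600),interpolation=cv2.INTER_CUBIC))
E
```

```text
{'clock': 0.0, 'qpos': array([ 1.17622988,  0.62935267,  0.03843537,  1.51837986, -0.02702556,
        0.99631597, -0.01999012]), 'qd': array([-0.00095236,  0.00107916, -0.00027288, -0.00078059, -0.00053572,
       -0.00262162, -0.00074194]), 'tau': array([ 1.44542469e-04, -5.63414204e+01,  1.22631546e+00, -1.93444848e+01,
        1.09642575e-02,  1.05832180e-02,  2.81788527e-05]), 'eef_pos': array([ 209.70747748, -614.5893387 ,  241.38092803]), 'tool_rot': array([-3.13965433e+00,  1.03327675e-06,  3.28767470e-01]), 'force': array([-0.81829702,  0.24932324,  0.25447347]), 'torque': array([ 0.0046354 , -0.01311927,  0.03201112]), 'width': 85.11209803537493} 11.0
scene [ -81.79451391 -469.69493789  420.31042042] 393.7851176238705 [ 0.75412083  0.5318634  -0.38525718]
side [597.64679733 852.35195379 410.94193781] 434.26461484589134 [-0.05682357 -0.9251247  -0.37538696]
```

View pics/scene0.png

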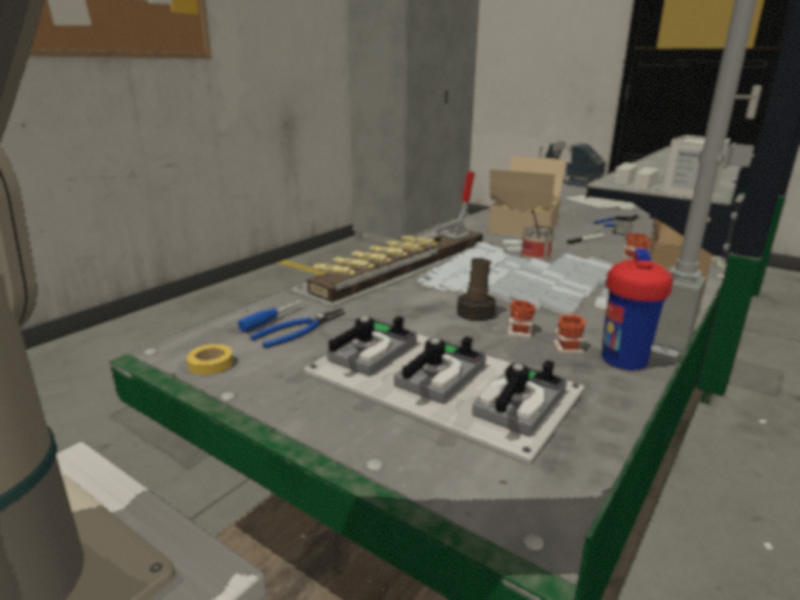

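View pics/side0.png

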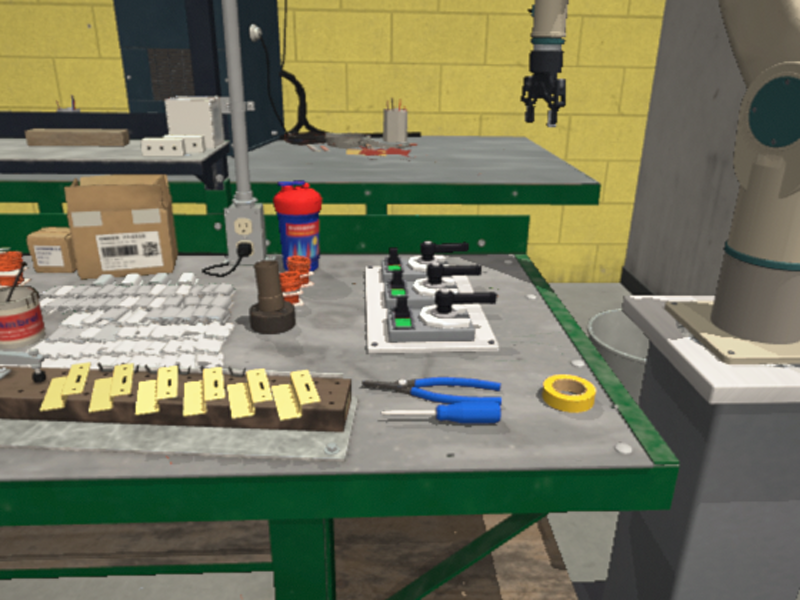

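Scene view (800 px): the jig's plate corners are at about (307,368), (527,455) and (582,384), with three black levers on it. Side view: plate corners at (370,350), (496,348) and (368,267), and all slides show green.

```bash
python3 - <<'E'
from h import *
import pickle
S=pickle.load(open("scene.pkl","rb"));D=pickle.load(open("side.pkl","rb"))
for n,d,L in(("scene",S,[(307,368),(527,455),(582,384)]),("side",D,[(370,350),(496,348),(368,267)])):
    for p in L: print(n,p,ray(d,np.array(p)*.7,10).round(0))
for n,d,L in(("scene",S,[(365,325),(437,345),(518,370)]),("side",D,[(441,300),(433,270),(428,247)])):
    for p in L: print(n,'hub',ray(d,np.array(p)*.7,72).round(0))
for n,d,L in(("tape",S,[(210,360)]),("sol",S,[(476,315)]),("coil",S,[(520,332),(570,350)])):
    for p in L: print(n,ray(d,np.array(p)*.7,0).round(0))
w=viewer.get_image("wrist"); print(w["vfov"],w["cx"],w["cy"]);print(np.round(w["tool_from_camera"],3))
E
```

```text
scene (307, 368) [420.  52.  10.]
scene (527, 455) [ 427. -287.   10.]
scene (582, 384) [ 615. -285.   10.]
side (370, 350) [602.  73.  10.]
side (496, 348) [423.  71.  10.]
side (368, 267) [ 607. -274.   10.]
scene hub [482.  -7.  72.]
scene hub [ 491. -123.   72.]
scene hub [ 495. -238.   72.]
side hub [501.  41.  72.]
side hub [501. -85.  72.]
side hub [ 499. -206.   72.]
tape [362. 199.   0.]
sol [751. -45.   0.]
coil [ 734. -138.    0.]
coil [ 722. -230.    0.]
67.17330964270627 280.9531039296496 206.66761365652883
[[-0.00000e+00 -9.46000e-01 -3.23000e-01  8.41710e+01]
 [ 1.00000e+00  0.00000e+00 -1.00000e-03 -9.52000e-01]
 [ 1.00000e-03 -3.23000e-01  9.46000e-01 -1.32242e+02]
 [ 0.00000e+00  0.00000e+00  0.00000e+00  1.00000e+00]]
```

Emit:
play_rows(
  series=[
    [3, -2.5, -1.5, 2, 1],
    [7, -5.5, -3, 5, 1],
    [11, -8.5, -4.5, 8, 1],
    [15, -11.7, -6, 11, 1],
    [19, -15, -6, 14, 1],
    [23, -18, -6, 17, 1],
    [27, -21, -6, 18.8, 1],
    [31, -24.3, -6, 18.8, 1],
  ],
)

```text
clock: 0.95
eef_pos: [419.8, -292.8, 302.4]
tool_rot: [3.141, -0.0, -0.0]
force: [0.9, -0.3, 0.1]
width: 0.4
```

```bash
python3 -c "
from h import *
s=status.read_state();print({k:s[k] for k in('clock','eef_pos','tool_rot','force','width')})"
```

```text
{'clock': 0.95, 'eef_pos': array([ 419.79174629, -292.77741251,  302.38627484]), 'tool_rot': array([ 3.14134672e+00, -3.18322350e-04, -1.20179742e-04]), 'force': array([ 0.8965478 , -0.2873331 ,  0.09776427]), 'width': 0.3880844238187165}
```

Emit:
play_rows(
  series=[
    [2.5, -3.7, 0, 0, 1],
    [5, -7.5, 0, 0, 1],
    [7.5, -11.5, 0, 0, 1],
    [10, -15, 0, 0, 1],
    [12, -18.8, 0, 0, 1],
    [12, -18.8, 0, 0, 1],
    [12, -18.8, 0, 0, 1],
  ],
)

```text
clock: 1.65
eef_pos: [538.8, -105.4, 301.9]
tool_rot: [-3.142, 0.001, 0.004]
force: [-1.6, -0.5, 0.9]
width: 0.1
```

```bash
cat >> h.py <<'E'
from scipy.spatial.transform import Rotation as Ro
def wcam(s,d):
    T=np.eye(4); T[:3,:3]=Ro.from_euler('xyz',s['tool_rot']).as_matrix(); T[:3,3]=s['eef_pos']
    M=np.linalg.inv(T@np.array(d["tool_from_camera"])); d=dict(d); d["rvec"]=cv2.Rodrigues(M[:3,:3])[0].ravel(); d["tvec"]=M[:3,3]; return d
E
python3 - <<'E'
from h import *
import pickle
s=status.read_state(); d=wcam(s,viewer.get_image("wrist")); pickle.dump(d,open("w.pkl","wb")); print(s['eef_pos'],s['tool_rot'])
for X in((513,-105,10),(500,40,72)): print(proj(d,X)/.7)
cv2.imwrite("pics/w0.png",cv2.resize(d["img"][:,:,::-1],(800,600),interpolation=cv2.INTER_CUBIC))
E
```

```text
[ 538.84899181 -105.36941228  301.88234421] [-3.14155416e+00  9.38827329e-04  3.56449334e-03]
[402.58194216 260.60560604]
[231.27294084 293.3223162 ]
```

View pics/w0.png

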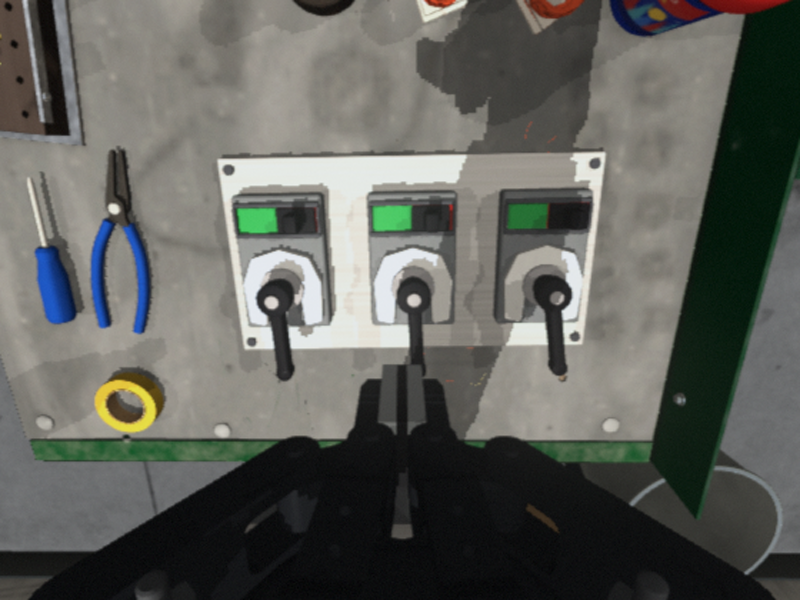

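Wrist view: plate corners at (219,158), (605,152), (245,349) and (583,344). Hub studs are at (270,300), (413,298) and (556,296), lever ends at about (285,372), hidden behind the finger, and (561,371). All three tabs are at the right end and show green.

```bash
python3 - <<'E'
from h import *
import pickle
d=pickle.load(open("w.pkl","rb"))
C=[ray(d,np.array(p)*.7,10) for p in((219,158),(605,152),(245,349),(583,344))]
for c in C: print(c.round(1))
c=np.mean(C,0); e=C[0]-C[1]; f=C[2]-C[3]; print('ctr',c.round(1),'sizes',np.linalg.norm(e),np.linalg.norm(f),np.linalg.norm(C[0]-C[2]),np.linalg.norm(C[1]-C[3]))
yaw=[np.arctan2(-v[0],v[1]) for v in(e,f)];print('yaw',yaw)
for h,t in(((270,301),(285,374)),((413,299),None),((556,297),(561,373))):
    print('stud',ray(d,np.array(h)*.7,76).round(1),t and ray(d,np.array(t)*.7,62).round(1))
for p in((298,218),(433,217),(570,217)): print('tab',ray(d,np.array(p)*.7,58).round(1))
E
```

```text
[607.4  60.5  10. ]
[ 613.7 -285.6   10. ]
[418.2  57.6  10. ]
[ 425.2 -291.2   10. ]
ctr [ 516.1 -114.7   10. ] sizes 346.15894432431696 348.87375469850895 189.21825920385388 188.57613253994302
yaw [np.float64(0.018332618567529293), np.float64(0.02020227816646717)]
stud [494.7   6.6  76. ] [417.9   3.6  62. ]
stud [ 496.9 -113.7   76. ] None
stud [ 499.1 -233.6   76. ] [ 420.  -251.8   62. ]
tab [561.6 -17.8  58. ]
tab [ 562.8 -130.    58. ]
tab [ 563.2 -243.7   58. ]
```

Stud spacing comes out at 120 mm, plate size and yaw (0.019) are consistent. I'll probe station 2 first.

Emit:
play_rows(
  series=[
    [-5, 2.5, 2, 0, 1],
    [-9.8, 4.7, 6, 0, 1],
    [-9.8, 4.7, 10.5, 0, 1],
    [-9.8, 4.7, 15, 0, 1],
    [-9.8, 4.7, 19.5, 0, 1],
    [-9.8, 4.7, 22, 0, 1],
    [-9.8, 4.7, 22, 0, 1],
  ],
)

```text
clock: 2.4
eef_pos: [437.4, -154.5, 79.5]
tool_rot: [-3.14, 0.007, -0.002]
force: [-0.7, 0.0, 0.1]
width: -0.1
```

```bash
python3 - <<'E'
from h import *
s=status.read_state(); d=viewer.get_image("side"); print(s['eef_pos'],s['tool_rot'],s['force'])
cv2.imwrite("pics/s1.png",cv2.resize(d["img"][140:280,220:400,::-1],(800,622))[:600])
E
```

```text
[ 437.42012126 -154.54295443   79.48879855] [-3.14036196e+00  7.45785293e-03 -2.38125294e-03] [-0.69602714  0.02847579  0.11917639]
```

View pics/s1.png

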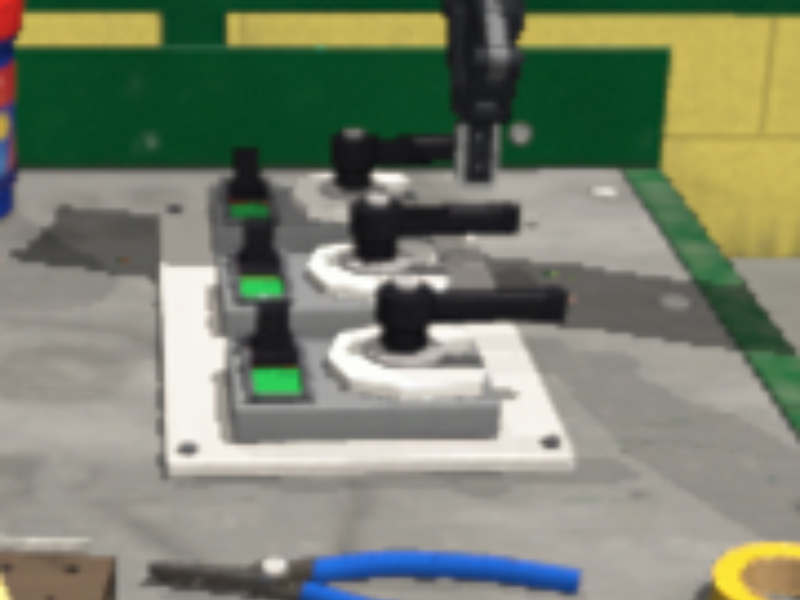

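The side crop shows the closed fingertip at (478,175), beyond lever 2's arm (station 2 hub at (378,225)), in free air near lever 3's end. I'll lower it and approach.

Emit:
play_rows(
  series=[
    [0, 0, 1.8, 0, 1],
    [0, -0.5, 1.8, 0, 1],
    [0, -1, 1.8, 0, 1],
    [0, -1.2, 1.8, 0, 1],
    [0, -1.2, 1.8, 0, 1],
  ],
)

```text
clock: 2.95
eef_pos: [441.5, -141.1, 65.5]
tool_rot: [3.141, -0.002, 0.002]
force: [0.4, 0.1, -1.1]
width: -0.2
```

Emit:
play_rows(
  series=[
    [0, -0.2, 0, 0, 1],
    [0, -0.4, 0, 0, 1],
    [0, -0.4, 0, 0, 1],
  ],
)

```text
clock: 3.25
eef_pos: [441.1, -137.9, 64.6]
tool_rot: [3.141, -0.001, 0.0]
force: [0.1, -1.5, 1.4]
width: -0.1
```

Emit:
play_rows(
  series=[
    [0, -0.2, 0, 0, 1],
    [0, -0.4, 0, 0, 1],
    [0, -0.4, 0, 0, 1],
  ],
)

```text
clock: 3.55
eef_pos: [440.7, -133.6, 64.3]
tool_rot: [3.141, 0.0, 0.001]
force: [0.1, -2.4, 1.7]
width: -0.3
```

Emit:
play_rows(
  series=[
    [0, -0.1, 0, 0, 1],
    [0, -0.2, 0, 0, 1],
    [0, -0.2, 0, 0, 1],
    [0, -0.2, 0, 0, 1],
  ],
)

```text
clock: 3.95
eef_pos: [440.6, -131.5, 64.3]
tool_rot: [-3.141, 0.0, 0.001]
force: [-1.0, -2.4, 1.7]
width: -0.1
```

Emit:
play_rows(
  series=[
    [0, -0.1, 0, 0, 1],
    [0, -0.2, 0, 0, 1],
    [0, -0.2, 0, 0, 1],
    [0, -0.2, 0, 0, 1],
  ],
)

```text
clock: 4.35
eef_pos: [440.6, -129.4, 64.3]
tool_rot: [-3.141, 0.0, 0.001]
force: [-1.5, -2.4, 1.9]
width: -0.4
```

The force holds at about 2.4 N over 8 mm of travel, which matches 0.12 N m drag. A tight lever would spring at 2.5 N/mm. Station 2 is the loose one, so I'll move the contact outward and follow the arc.

Emit:
play_rows(
  series=[
    [-0.6, 0, 0, 0, 1],
    [-1.2, 0, 0, 0, 1],
    [-1.2, -0.4, 0, 0, 1],
    [-1.2, -0.7, 0, 0, 1],
    [-1.1, -1, 0, 0, 1],
    [-1.1, -1.3, 0, 0, 1],
    [-1.1, -1.3, 0, 0, 1],
  ],
)

```text
clock: 5.05
eef_pos: [429.6, -115.8, 64.2]
tool_rot: [-3.141, 0.001, 0.002]
force: [-1.7, -1.2, 0.3]
width: -0.1
```

Emit:
play_rows(
  series=[
    [0.1, -0.4, 0, 0, 1],
    [0.2, -0.8, 0, 0, 1],
    [0.4, -1.1, 0, 0, 1],
    [0.4, -1.1, 0, 0, 1],
  ],
)

```text
clock: 5.45
eef_pos: [434.0, -104.6, 64.3]
tool_rot: [-3.141, 0.0, 0.002]
force: [-1.9, -0.8, -0.3]
width: -0.1
```

Emit:
play_rows(
  series=[
    [0.2, -0.4, 0, 0, 1],
    [0.4, -0.9, 0, 0, 1],
    [0.7, -1.2, 0, 0, 1],
    [0.9, -1.45, 0, 0, 1],
    [0.9, -1.45, 0, 0, 1],
  ],
)

```text
clock: 5.95
eef_pos: [443.3, -90.2, 64.3]
tool_rot: [-3.141, -0.0, 0.002]
force: [-2.5, 0.1, -0.4]
width: -0.2
```

```bash
python3 - <<'E'
from h import *
s=status.read_state(); d=viewer.get_image("scene"); print(s['eef_pos'],s['force'])
cv2.imwrite("pics/s2.png",cv2.resize(d["img"][200:340,200:420,::-1],(800,509)))
E
```

```text
[443.27353875 -90.21080514  64.30210835] [-2.51689442  0.08268572 -0.40307554]
```

View pics/s2.png

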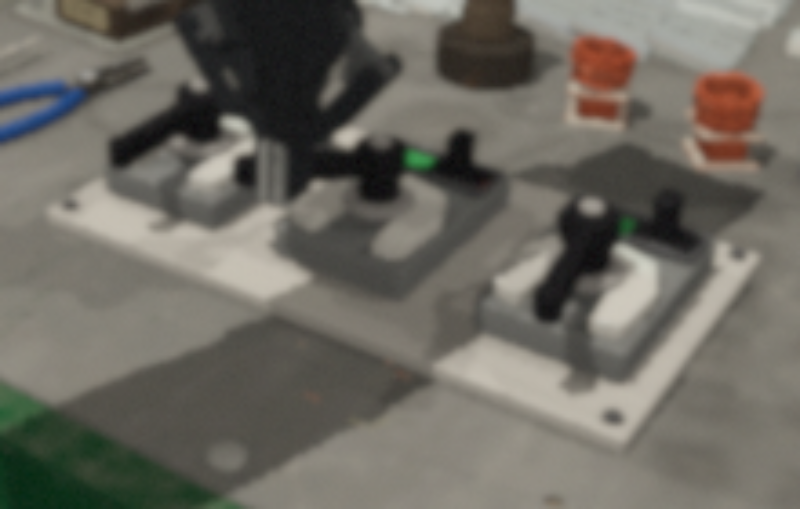

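The scene crop shows lever 2 swung well round, from its hub at (380,165) to behind the finger at (270,165), while levers 1 and 3 are unchanged. I'll push on in small steps to the stop.

Emit:
play_rows(
  series=[
    [0.1, -0.1, 0, 0, 1],
    [0.25, -0.2, 0, 0, 1],
    [0.35, -0.3, 0, 0, 1],
    [0.35, -0.3, 0, 0, 1],
  ],
)

```text
clock: 6.4
eef_pos: [446.3, -87.8, 64.3]
tool_rot: [-3.141, 0.0, 0.001]
force: [-2.6, 0.5, -0.4]
width: -0.1
```

Emit:
play_rows(
  series=[
    [0.08, -0.06, 0, 0, 1],
    [0.16, -0.12, 0, 0, 1],
    [0.16, -0.12, 0, 0, 1],
  ],
)

```text
clock: 6.7
eef_pos: [448.0, -86.7, 64.3]
tool_rot: [-3.141, -0.0, 0.001]
force: [-3.1, -0.0, -0.8]
width: 0.3
```

Emit:
play_rows(
  series=[
    [0.08, -0.06, 0, 0, 1],
    [0.16, -0.12, 0, 0, 1],
    [0.16, -0.12, 0, 0, 1],
  ],
)

```text
clock: 7.0
eef_pos: [449.7, -85.5, 64.3]
tool_rot: [-3.142, -0.0, 0.001]
force: [-3.3, -0.1, -0.6]
width: -0.2
```

Emit:
play_rows(
  series=[
    [0.08, -0.06, 0, 0, 1],
    [0.08, -0.06, 0, 0, 1],
  ],
)

```text
clock: 7.2
eef_pos: [450.2, -85.0, 64.3]
tool_rot: [-3.142, 0.0, 0.001]
force: [-3.3, 0.1, 0.6]
width: -0.1
```

Emit:
play_rows(
  series=[
    [0.08, -0.06, 0, 0, 1],
    [0.16, -0.12, 0, 0, 1],
    [0.16, -0.12, 0, 0, 1],
  ],
)

```text
clock: 7.5
eef_pos: [451.0, -84.2, 64.2]
tool_rot: [3.141, 0.002, 0.0]
force: [-4.8, -2.0, 0.8]
width: -0.0
```

Emit:
play_rows(
  series=[
    [0.08, -0.06, 0, 0, 1],
    [0.16, -0.12, 0, 0, 1],
    [0.16, -0.12, 0, 0, 1],
  ],
)

```text
clock: 7.8
eef_pos: [451.8, -83.5, 64.2]
tool_rot: [3.141, 0.003, -0.0]
force: [-6.4, -3.8, 1.9]
width: 0.0
```

Emit:
play_rows(
  series=[
    [0.08, -0.06, 0, 0, 1],
    [0.16, -0.12, 0, 0, 1],
    [0.16, -0.12, 0, 0, 1],
    [0.16, -0.12, 0, 0, 1],
  ],
)

```text
clock: 8.2
eef_pos: [452.4, -82.9, 64.1]
tool_rot: [3.14, 0.005, -0.001]
force: [-7.1, -4.4, 3.2]
width: -0.2
```

Emit:
play_rows(
  series=[
    [-1, 1, 0, 0, 1],
    [-2, 2, -1, 0, 1],
    [-2, 3, -5, 0, 1],
    [0, 4.5, -10, 0, 1],
    [4, 6, -14.5, 0, 1],
    [8.4, 7, -17, 0, 1],
    [8.6, 7, -19, 0, 1],
    [8.6, 7, -19, 0, 1],
  ],
)

```text
clock: 9.0
eef_pos: [546.9, -153.7, 259.9]
tool_rot: [3.138, -0.014, -0.0]
force: [-0.6, 0.2, -0.2]
width: 0.3
```

```bash
python3 - <<'E'
from h import *
import pickle
s=status.read_state(); d=wcam(s,viewer.get_image("wrist")); pickle.dump(d,open("w2.pkl","wb")); print(s['clock'],s['eef_pos'],s['tool_rot'],s['force'])
S=np.array([496.9,-113.7,70])
for a in(.88,.95): print(a,proj(d,S+79*np.array([-np.cos(a-.019),np.sin(a-.019),0]))/.7)
print(proj(d,S)/.7, proj(d,(559,-129,58))/.7)
cv2.imwrite("pics/w2.png",cv2.resize(d["img"][:,:,::-1],(800,600),interpolation=cv2.INTER_CUBIC))
E
```

```text
9.0 [ 546.94675341 -153.66928565  259.85419314] [ 3.13825316e+00 -1.44445336e-02 -1.28043567e-04] [-0.62237383  0.16364317 -0.22104327]
0.88 [278.51915745 387.75996623]
0.95 [273.75941584 382.99219265]
[350.67805975 328.35322488] [369.76606171 245.7869196 ]
```

View pics/w2.png

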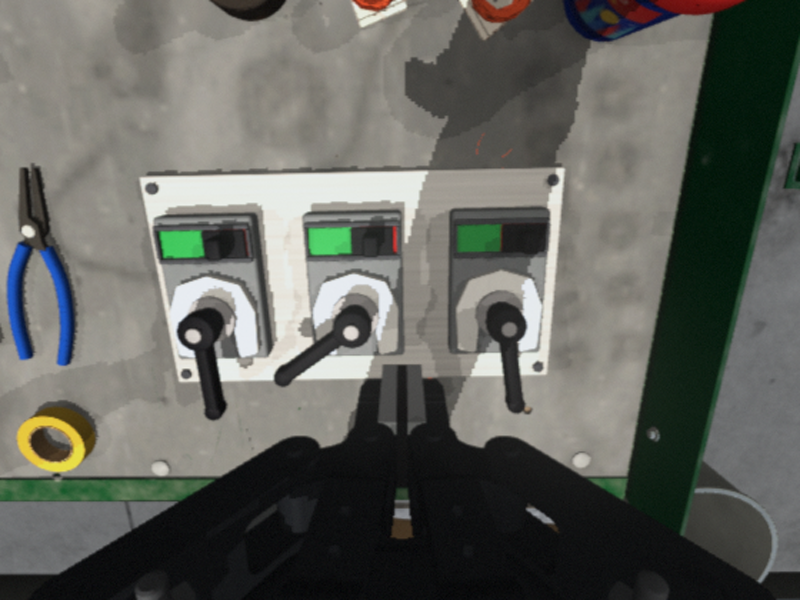

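Lever 2's stud is at (351,330) and its arm end at (280,381), slope 0.70. The prediction is 0.71 for 0.95 rad and 0.82 for 0.88, so it is home. Slide tab 2 is at (372,243), as predicted. Now down on its right side.

Emit:
play_rows(
  series=[
    [1, 0.6, 4, 0, 1],
    [1.9, 1.2, 8, 0, 1],
    [1.9, 1.2, 12, 0, 1],
    [1.9, 1.2, 15.5, 0, 1],
    [1.9, 1.2, 16.5, 0, 1],
    [1.9, 1.2, 16.5, 0, 1],
    [1.9, 1.2, 16.5, 0, 1],
    [1.9, 1.2, 16.5, 0, 1],
  ],
)

```text
clock: 9.85
eef_pos: [561.4, -163.8, 91.3]
tool_rot: [3.141, -0.004, 0.001]
force: [-0.1, -0.3, 0.1]
width: 0.1
```

Emit:
play_rows(
  series=[
    [0, 0, 2, 0, 1],
    [0, 0, 3.4, 0, 1],
    [0, 0, 3.4, 0, 1],
    [0, 0, 3.4, 0, 1],
  ],
)

```text
clock: 10.25
eef_pos: [560.2, -163.4, 55.7]
tool_rot: [3.142, -0.0, 0.001]
force: [-0.2, 1.1, 0.9]
width: -0.1
```

Emit:
play_rows(
  series=[
    [0, -0.3, 0, 0, 1],
    [0, -0.6, 0, 0, 1],
    [0, -0.9, 0, 0, 1],
    [0, -1.2, 0, 0, 1],
    [0, -1.5, 0, 0, 1],
    [0, -1.5, 0, 0, 1],
  ],
)

```text
clock: 10.85
eef_pos: [560.3, -148.1, 55.5]
tool_rot: [3.141, -0.0, 0.001]
force: [0.0, 0.0, 0.6]
width: 0.1
```

Emit:
play_rows(
  series=[
    [0, -0.4, 0, 0, 1],
    [0, -0.8, 0, 0, 1],
    [0, -1.2, 0, 0, 1],
    [0, -1.6, 0, 0, 1],
    [0, -2, 0, 0, 1],
    [0, -2.4, 0, 0, 1],
    [0, -2.4, 0, 0, 1],
  ],
)

```text
clock: 11.55
eef_pos: [560.0, -123.2, 55.2]
tool_rot: [-3.141, 0.0, 0.002]
force: [0.1, -0.0, 0.5]
width: 0.2
```

Emit:
play_rows(
  series=[
    [0, -0.2, 0, 0, 1],
    [0, -0.4, 0, 0, 1],
    [0, -0.5, 0, 0, 1],
    [0, -0.5, 0, 0, 1],
  ],
)

```text
clock: 11.95
eef_pos: [560.1, -119.3, 55.3]
tool_rot: [-3.141, 0.0, 0.001]
force: [0.5, -0.2, -0.7]
width: -0.0
```

Emit:
play_rows(
  series=[
    [0, -0.1, 0, 0, 1],
    [0, -0.2, 0, 0, 1],
    [0, -0.2, 0, 0, 1],
  ],
)

```text
clock: 12.25
eef_pos: [560.1, -117.3, 55.3]
tool_rot: [-3.142, 0.0, 0.001]
force: [-0.9, -1.1, 0.5]
width: 0.1
```

```bash
python3 - <<'E'
from h import *
d=viewer.get_image("side"); c=[(d["img"][140:280,220:400])]; e=viewer.get_image("scene")["img"][200:340,230:410]
cv2.imwrite("pics/s3.png",cv2.resize(np.hstack([c[0],e])[:,:,::-1],(800,311),interpolation=cv2.INTER_CUBIC))
E
```

```text
(no output)
```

View pics/s3.png

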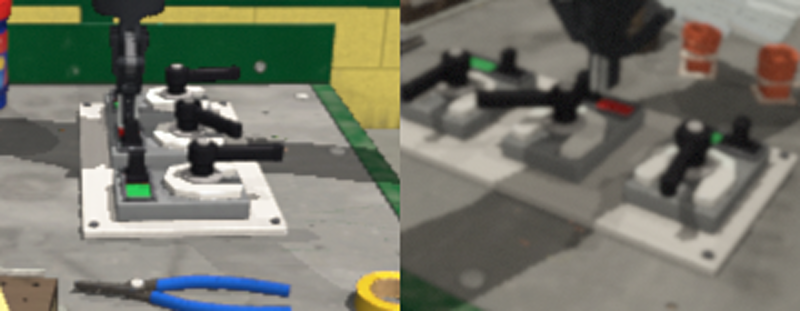

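The combined crop shows red at station 2 (right half, (612,107)), so the tab is moving with the finger. Stations 1 and 3 are still green. I'll push on gently to the stop.

Emit:
play_rows(
  series=[
    [0, -0.1, 0, 0, 1],
    [0, -0.2, 0, 0, 1],
    [0, -0.3, 0, 0, 1],
    [0, -0.3, 0, 0, 1],
  ],
)

```text
clock: 12.75
eef_pos: [560.0, -115.7, 55.4]
tool_rot: [3.14, -0.0, -0.0]
force: [0.2, -4.3, -1.0]
width: -0.2
```

Emit:
play_rows(
  series=[
    [0, -0.1, 0, 0, 1],
    [0, -0.2, 0, 0, 1],
    [0, -0.2, 0, 0, 1],
  ],
)

```text
clock: 13.05
eef_pos: [560.0, -115.5, 55.4]
tool_rot: [3.138, -0.001, -0.001]
force: [-1.0, -8.5, -1.8]
width: -0.3
```

The finger is on the hard stop: 8.5 N with no further motion, at y -115.5 against a predicted -114.5. Retreating.

Emit:
play_rows(
  series=[
    [0, 0.8, 0, 0, 1],
    [0, 2, 0, 0, 1],
    [0, 3, -2, 0, 1],
    [0, 3, -6, 0, 1],
    [-0.5, 3, -10.5, 0, 1],
    [-1, 3, -15, 0, 1],
    [-1, 3, -19, 0, 1],
    [-1, 3, -19, 0, 1],
  ],
)

```text
clock: 13.85
eef_pos: [553.7, -143.2, 251.4]
tool_rot: [3.14, -0.012, 0.001]
force: [0.9, -0.3, -0.2]
width: 0.4
```

```bash
python3 - <<'E'
from h import *
s=status.read_state(); d=wcam(s,viewer.get_image("wrist")); print(s['clock'],s['eef_pos'],s['force'])
print(proj(d,(558.7,-94.5,58))/.7)
cv2.imwrite("pics/w3.png",cv2.resize(d["img"][:,:,::-1],(800,600),interpolation=cv2.INTER_CUBIC))
E
```

```text
13.85 [ 553.70417886 -143.1919938   251.40918218] [ 0.87048288 -0.3109393  -0.24151865]
[337.23219617 256.80149763]
```

View pics/w3.png

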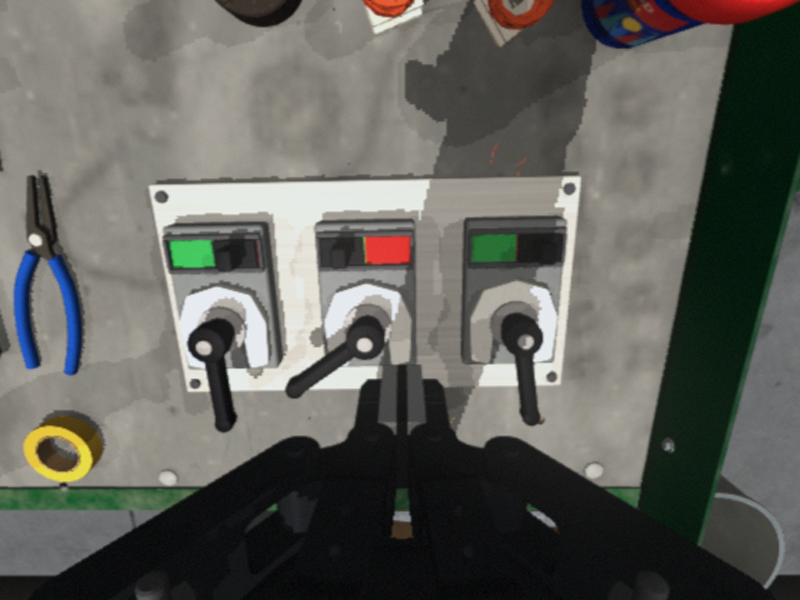

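Station 2 now shows full red (388,250), with its tab at (340,252) at the left end and its lever home. Stations 1 and 3 are green with their levers unmoved, and the arm is clear at z 251. Handing in.

```bash
python3 -c "
from h import *
print(order.finish_job())"
```

```text
the job is handed in; nothing more can be done
None
```

I found the loose clamp at station 2 (the middle one), turned its lever home, pushed its slide to red and handed the job in at about 14 s. The hand-in reports no verdict.

- **Finding it:** I pushed station 2 first. The force stayed at about 2.4 N over 8 mm of travel, which matches a loose lever, so I never touched levers 1 and 3.
- **Lever:** I followed it round until the force rose against the stop, to about 8–9 N, past the expected contact point. The wrist picture puts the arm at about 0.95 rad.
- **Slide:** The finger stopped dead against 8.5 N, within 1 mm of where I predicted. During the slide the force read about 0–1 N, under the stated 1.5 N friction but within sensor noise. The pictures confirmed that the tab had moved.
- **Last look:** Station 2 shows full red with its lever home. Stations 1 and 3 are green with their levers unchanged. Nothing in view on the bench was displaced, though the screwdriver was out of frame in that picture. The arm was clear of everything at z of about 250 mm.

The highest force in the readings I took was about 9 N, and no check failed.

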